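Clip the jar caddy onto the rail

ROBOT

A 6-joint arm with a two-finger parallel gripper is mounted at the origin on a cart in front of the work surface, level with it; the furniture and walls round the work are solid. World frame = base frame: x ahead of the robot, y to its left, z up, the work surface at z = 0. Lengths are in m, angles in degrees, forces in N, time in s.
With the tool pointing down it reaches from about 0.2 to 0.875 m from the base axis. Payload 3.4 kg.
Tool frame: the origin (TCP) lies on the centre line of the jaws, within the pads' length; the fingertips stand arm.nose_length ahead of it and the grasp point (between the pads) lies 11 mm behind it (arm.nose_length is the distance from the TCP to the fingertips, in m); z points along the fingers, y is the direction in which the jaws open and shut (so a half turn about z gives the same grasp; the last joint's range is limited). The gripper opens to 94 mm and grips with 3 to 60 N. Pads are 16 mm wide; open, the fingers measure 119 mm over their backs; the gripper's body (75 mm by 177 mm) begins 78 mm behind the grasp point.
Start: joints at [65.489, 15.808, 86.224, -0, 77.962, -6.933], TCP at [0.174, 0.548, 0.18] pointing down, gripper open.
Joint ranges: [-165.64, 165.64], [-43.16, 119.46], [12.63, 154.43], [-67.54, 247.53], [6.08, 155.33], [-154.97, 154.97]. Speed limits (degrees/s): [147.25, 147.25, 180, 180, 180, 180].

INTERFACE

Orientations are given as [roll, pitch, yaw] about the fixed x, y, z axes, in that order (R = Rz(yaw) Ry(pitch) Rx(roll)).
In Python, from plant import arm gives the robot as it stands.
- The arm moves only by the tool play_rows, never from a script. Its argument "series" is a list that holds one entry, the list of rows, each a list of 6 numbers: the shift along the world's x, y, z scaled (see below), then the turn, a rotation vector about the world's x, y, z scaled (see below). A call has exactly 10 rows; each row shifts and turns the commanded pose from where the row before left it; what a row does not reach is not made up. The controller multiplies each number of a shift by 0.25 m and each number of a turn by 360 degrees. A row lasts 1/12 s, in which the tool goes at most 41.7 mm and 7.16 degrees, less where a joint would pass 70% of its speed; a pose out of reach is approached as far as the arm can. A call with a number of a shift or a turn outside -1 to 1 is refused whole. A call with a gripper value outside its range is refused whole. "hand" is the opening, from -1 (shut) to 1 (fully open), so that 0 is half open, set as the call begins (left out, the last holds). The fingers move at their own pace and stop on an object; "grip_force" is the grip in N (left out, the last holds). Time passes only in rows, so rows that do not move let the fingers close, or fill a call up. It gives the time, the measured TCP pose, the force and the opening at its end, in the units of the state.
- arm.read_state(): the state, without advancing time (a new reading comes with each control period).
- arm.snapshot(name): name is "side" or "top"; returns a dict with "img" (400x640x3 uint8, red, green, blue), "z_map" (400x640 float32, m along the optical axis (not along the pixel's ray), 0 where there is no reading), "fx", "fy", "cx", "cy" (pixels), "dist_coeffs" ([k1, k2, p1, p2, k3] as OpenCV has them; the pictures are not rectified), "view" (4x4, takes a point from world to camera coordinates). Camera axes: x right, y down, z forward; pixel columns grow to the right and rows downward; lengths in m; the calibration is good to about 2 mm. A picture is of the moment at which its call begins.
- arm.sign_off(): hands the job in, once; it reports no verdict.
The state is a dict: "t": time; "joint_pos": joint angles; "qvel": joint speeds; "joint_efforts": joint torques, N m; "position": TCP position; "orientation": TCP orientation; "force": force on the tool from outside, world axes, zero at the start; "moment": the same for the moment, N m; "opening": finger opening in m.
Only numpy, scipy, OpenCV 4.12 (cv2) and the standard library are available. Lean on these libraries where they do the work, as an engineer would, in place of code of your own. Each camera call takes 0.05 s, during which the arm holds its last target. There are 200 camera calls.

TASK

Push the white caddy's hook straight down over the rail stand's upper bar until its orange sprung latch snaps shut under the bar, tug it upward once with about 10 N so that the shut latch pulls against the bar, and let it hang. Then stand the spice jar with the white and blue label upright in its cup. The bars sit in friction clamps: feel your way, never put more than 35 N on them, and leave the other things alone.

Things in the scene. Friction and masses are not known exactly. Their poses are not given: they have to be found in the camera images.
- rail_stand: Fixed rail stand: wooden base, dark posts 200 mm high at y = +-105, two steel bars 12 mm thick along y (clear 184 mm) at x = 0. Origin: worktop, below the bars, midway; x to the rear. Friction clamps hold the bars at an unreported height that varies: upper bar's centre 146 to 174 mm above the worktop, lower bar 65 mm below it. Clamps and knobs reach 26 mm beyond the posts
- caddy: Loose white caddy, about 0.26 kg, 127 mm high. Origin: underside of its round cup, at its axis; z up, x to its hook. Cup outside 58, inside 52, rim z = 50, floor z = 3 mm. Hook 36 mm wide along y, mouth downward: throat from back plate x = 34 to nose x = 57, roof z = 85, nose down to z = 41, its lowest 10 mm flared out to x = 68. Rubber pad behind (x = 41, z 1 to 25) rests on the lower bar
- caddy_grip (a point): Centre of the black grip tab on top of the caddy, straight above the hook's throat, at caddy (46, 0, 107.5) mm: 12 mm thick along the caddy's x, 44 wide along y, 37 high. Axes as the caddy
- hook_seat (a point): Where the upper bar's centre lies in the hook when fully home (bar touches roof and nose): caddy (51, 0, 79) mm. Axes as the caddy
- cup_floor (a point): centre of the cup's inner floor, caddy coordinates (0, 0, 3) mm
- jar_center (a point): centre (52.5 mm above its foot) of the spice jar to be loaded: white and blue label, dark cap with a blue top, diameter 41, height 105 mm, about 0.11 kg, stands upright, z up
- dark_jar: Bystander: the other spice jar, same shape and size (diameter 41, height 105 mm) but with a black label and an all-black cap; origin under its centre
- kitchen_timer: bystander: white round kitchen timer, 68 x 67 x 58 mm; origin under its centre
- latch_pivot (a point): Pivot, caddy (37, 0, 54) mm, of the orange latch: a 19 x 24 x 4 mm blade level across the mouth, its angle not reported. It only swings inward and up. The bar meets it from below 33 mm before home; 5 to 7 N begin to open it, growing to 9 to 15 N over 9 mm, then fading; 2 to 5 mm before home it flips shut under the bar, then the roof is solid. Shut, it leaves 17 mm of vertical play

How it is judged (in metres and radians):
On the way, in this order (a step that is already met when the one before it is completed fails the run):
1. the hook has been pushed down over the upper bar (hook_seat 138 to 177 mm above the stand's underside, within 20 mm of the bars' plane and 80 mm of the middle) (z of hook_seat in the frame of rail_stand between 0.138 and 0.177 m and x of hook_seat in the frame of rail_stand between -0.02 and 0.02 m and y of hook_seat in the frame of rail_stand between -0.08 and 0.08 m), for 0.1 s.
2. tug: the upper face of the shut latch pulls up against the bar with at least 5 N for 0.2 s (contact force between latch_blade_c1 and rail_stand above 5 N), for 0.2 s.
At the end, for the whole second after the job is handed in: caddy hangs at rest on the upper bar: hook_seat within 15 mm of the bars' plane, 138 to 177 mm high, tilt below 0.17 rad; the spice jar stands on the cup's floor (centre 45 to 63 mm above the caddy's underside, within 16 mm of the cup's axis, 0.25 rad of it) (z of hook_seat in the frame of rail_stand between 0.138 and 0.177 m and x of hook_seat in the frame of rail_stand between -0.015 and 0.015 m and angle between caddy's own z axis and vertical below 0.17 rad and linear speed of caddy below 0.02 m/s and z of jar_center in the frame of caddy between 0.045 and 0.063 m and horizontal distance between jar_center and cup_floor below 0.016 m and angle between the z axis of jar_center and the z axis of caddy, either way round below 0.25 rad); the robot touches nothing.
It fails at once if the caddy presses or pulls on the rail stand with more than 35 N before the jar goes in (contact force between caddy and rail_stand above 35 N and distance between jar_center and cup_floor above 0.1 m).
It fails at once if the rail stand is loaded with more than 60 N (hook and pad together) while the jar goes into the cup (contact force between caddy and rail_stand above 60 N).
It fails at once if a bystander is pushed away more than 30 mm (distance of any of dark_jar, kitchen_timer from where it was at the start of the episode above 0.03 m).
It also fails if it takes over 72 s, if anything falls off the work surface, if the arm or the gripper's body presses on something with over 40 N, if the wrist force passes 120 N, or if a joint passes its speed limit or range.

## Working session

There is one attempt and no reset: what is moved stays moved. The work goes in short steps, Python scripts to look and compute and a tool call to move; the robot and the scene stay as the last step left them, time stands still between calls to the robot, and variables do not carry over. Pictures are saved under pics/ and viewed, about 8 in all and at most 12, crops included, and the job is handed in when it is done.

Besides the shell and the picture viewer there is one more tool, called after "Request:" as name([rows], argument=value, ...), one row to a line, values as JSON. play_rows: Moves the arm, as the interface text tells. Its arguments: {"type":"object","properties":{"series":{"type":"array"},"hand":{"type":"number"},"grip_force":{"type":"number"}},"required":["series"]}

```bash
mkdir -p pics; ls; cat > h.py <<'E'
import numpy as np,cv2
from plant import arm
def snap(n):
    s=arm.snapshot(n); K=np.array([[s['fx'],0,s['cx']],[0,s['fy'],s['cy']],[0,0,1.]]); V=np.array(s['view']); d=np.array(s['dist_coeffs'],float)
    return s,K,V,d
def pts(s,K,V,d,uv):
    uv=np.array(uv,float).reshape(-1,1,2); n=cv2.undistortPoints(uv,K,d).reshape(-1,2)
    z=s['z_map'][uv[:,0,1].astype(int),uv[:,0,0].astype(int)]
    c=np.c_[n*z[:,None],z]; return (c-V[:3,3])@V[:3,:3]
def cloud(s,K,V,d):
    h,w=s['z_map'].shape; u,v=np.meshgrid(np.arange(w),np.arange(h))
    return pts(s,K,V,d,np.c_[u.ravel(),v.ravel()]).reshape(h,w,3)
def ray(K,V,d,uv,z):
    n=cv2.undistortPoints(np.array(uv,float).reshape(-1,1,2),K,d).reshape(-1,2)
    D=np.c_[n,np.ones(len(n))]@V[:3,:3]; o=-V[:3,:3].T@V[:3,3]
    return o+D*((z-o[2])/D[:,2])[:,None]
E
python3 - <<'E'
from h import *
print(arm.read_state(), arm.nose_length)
for n in ('side','top'):
    s,K,V,d=snap(n); cv2.imwrite(f'pics/{n}0.png',s['img'][:,:,::-1]); np.savez(f'{n}0.npz',**{k:s[k] for k in s})
    print(n,K.round(1).tolist(),d,V.round(3).tolist(),(s['z_map']>0).mean())
E
```

```text
pics
{'t': 0.0, 'joint_pos': array([ 6.54905466e+01,  1.58450561e+01,  8.62914510e+01, -3.43836179e-04,
        7.79612082e+01, -6.93262343e+00]), 'qvel': array([-0.04672238,  0.00651987,  0.04492419, -0.02460355,  0.00122459,
        0.04438108]), 'joint_efforts': array([-1.60454576e-03, -4.04590559e+01, -2.37220842e+01,  6.97792810e-02,
        3.50065611e-02, -1.22134029e-04]), 'position': array([0.173404  , 0.5476202 , 0.17885652]), 'orientation': array([-1.79902959e+02, -1.14607422e-02,  1.62423232e+02]), 'force': array([-0.423314  , -0.62939161, -0.13781538]), 'moment': array([-0.01943897,  0.00449784,  0.04569928]), 'opening': 0.09450430533188114} 0.008
side [[486.6, 0.0, 317.0], [0.0, 486.6, 205.4], [0.0, 0.0, 1.0]] [-0.14444801  0.          0.          0.          0.        ] [[-0.997, 0.077, -0.012, 0.502], [0.052, 0.543, -0.838, 0.038], [-0.058, -0.836, -0.545, 1.575], [0.0, 0.0, 0.0, 1.0]] 0.95738671875
top [[393.4, 0.0, 318.3], [0.0, 393.4, 200.8], [0.0, 0.0, 1.0]] [-0.00972978  0.          0.          0.          0.        ] [[-0.015, -1.0, -0.002, 0.013], [-0.993, 0.015, -0.114, 0.504], [0.114, -0.0, -0.993, 1.241], [0.0, 0.0, 0.0, 1.0]] 0.93815625
```

View pics/side0.png

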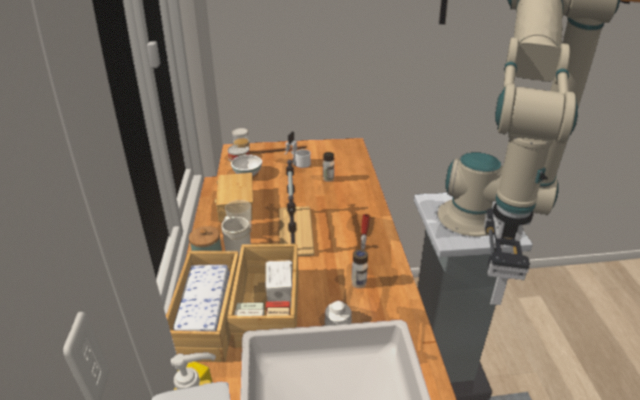

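View pics/top0.png

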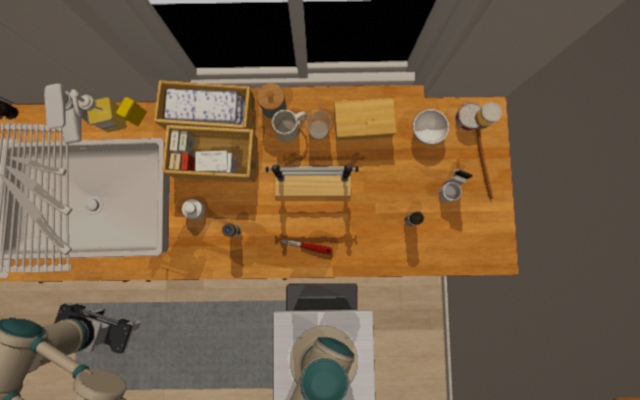

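The top view shows the stand at about (313,178), the caddy at (452,190) and jars at (231,230) and (414,218). The side view shows jars at (360,268) and (328,165). I'll zoom in on these and measure.

```bash
python3 - <<'E'
from h import *
def ld(n):
    s=dict(np.load(f'{n}0.npz')); K=np.array([[s['fx'],0,s['cx']],[0,s['fy'],s['cy']],[0,0,1.]]); return s,K,s['view'],s['dist_coeffs'].astype(float)
T=ld('top');S=ld('side')
def crop(s,u,v,w,h,W,H): return cv2.resize(s['img'][v:v+h,u:u+w,::-1],(W,H),interpolation=cv2.INTER_CUBIC)
a=crop(T[0],220,155,280,85,800,243)
b=np.hstack([crop(S[0],265,120,90,70,400,311),crop(S[0],275,155,100,140,222,311),crop(S[0],340,240,40,60,178,311)])
cv2.imwrite('pics/c1.png',np.vstack([a,b]))
C=cloud(*T); 
for nm,(u0,u1,v0,v1) in dict(caddy=(435,478,165,205),jarR=(403,428,207,230),jarL=(218,242,220,240),stand=(262,362,158,200),timer=(180,208,196,222)).items():
    P=C[v0:v1,u0:u1].reshape(-1,3); P=P[np.isfinite(P).all(1)]
    print(nm,'zmax',np.percentile(P[:,2],99.5).round(4))
    for lo,hi in ((.012,.06),(.06,.095),(.095,.115),(.115,.135),(.135,.18),(.18,.23)):
        Q=P[(P[:,2]>lo)&(P[:,2]<hi)]
        if len(Q)>5: print('  ',lo,hi,len(Q),Q.mean(0).round(4),Q.min(0).round(3),Q.max(0).round(3))
E
```

```text
caddy zmax 0.129
   0.012 0.06 227 [ 0.5338 -0.422   0.0381] [ 0.499 -0.45   0.013] [ 0.595 -0.391  0.059]
   0.06 0.095 87 [ 0.5618 -0.4325  0.083 ] [ 0.549 -0.452  0.061] [ 0.59  -0.415  0.095]
   0.095 0.115 35 [ 0.5677 -0.4323  0.1044] [ 0.559 -0.457  0.096] [ 0.582 -0.416  0.115]
   0.115 0.135 70 [ 0.5698 -0.4364  0.1244] [ 0.558 -0.457  0.115] [ 0.582 -0.416  0.132]
jarR zmax 1.2902
   0.012 0.06 43 [ 0.4368 -0.2782  0.0387] [ 0.42  -0.293  0.015] [ 0.461 -0.271  0.059]
   0.06 0.095 36 [ 0.4353 -0.277   0.0773] [ 0.421 -0.288  0.062] [ 0.455 -0.273  0.094]
   0.095 0.115 149 [ 0.4406 -0.2922  0.1045] [ 0.421 -0.313  0.095] [ 0.46  -0.273  0.113]
jarL zmax 0.1121
   0.012 0.06 41 [0.4109 0.2629 0.0379] [0.394 0.257 0.012] [0.432 0.274 0.06 ]
   0.06 0.095 32 [0.4111 0.2638 0.0786] [0.393 0.258 0.062] [0.433 0.277 0.093]
   0.095 0.115 146 [0.4128 0.2776 0.1045] [0.393 0.258 0.096] [0.432 0.298 0.112]
stand zmax 0.2004
   0.012 0.06 1180 [0.5606 0.0211 0.0152] [ 0.523 -0.1    0.012] [0.623 0.147 0.049]
   0.06 0.095 28 [0.5805 0.0129 0.0918] [ 0.57  -0.084  0.083] [0.59  0.133 0.095]
   0.095 0.115 278 [0.5825 0.0254 0.1004] [ 0.57  -0.093  0.095] [0.591 0.14  0.115]
   0.135 0.18 388 [0.5822 0.0227 0.1649] [ 0.569 -0.111  0.148] [0.594 0.157 0.176]
   0.18 0.23 62 [0.583  0.0271 0.196 ] [ 0.575 -0.088  0.182] [0.592 0.136 0.202]
timer zmax 0.0625
   0.012 0.06 341 [0.4837 0.4075 0.0401] [0.454 0.379 0.013] [0.516 0.444 0.06 ]
   0.06 0.095 12 [0.4828 0.4095 0.0611] [0.474 0.397 0.06 ] [0.49  0.422 0.064]
```

View pics/c1.png

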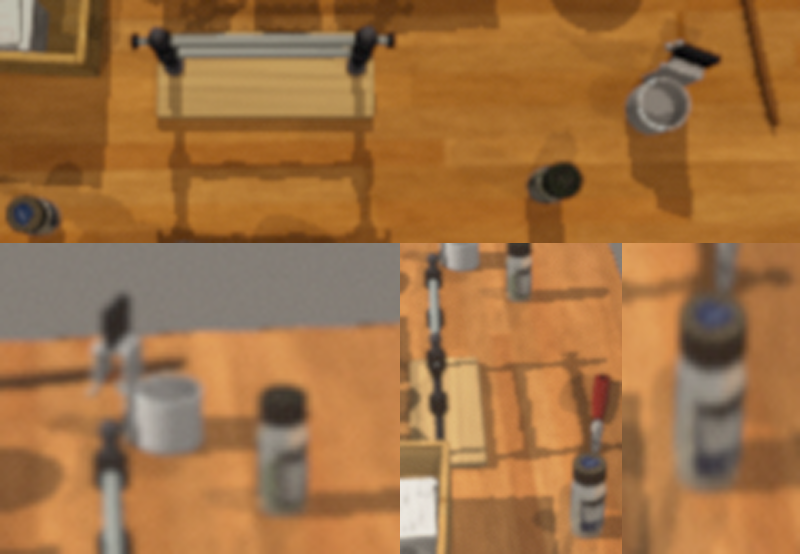

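```bash
python3 - <<'E'
from h import *
from scipy.optimize import least_squares
def ld(n):
    s=dict(np.load(f'{n}0.npz')); K=np.array([[s['fx'],0,s['cx']],[0,s['fy'],s['cy']],[0,0,1.]]); return s,K,s['view'],s['dist_coeffs'].astype(float)
for n in ('top','side'):
    L=ld(n); P=cloud(*L).reshape(-1,3); rgb=L[0]['img'].reshape(-1,3).astype(int)
    box=lambda lo,hi: ((P>=lo)&(P<=hi)).all(1)
    print('==',n)
    m=box([.48,-.5,.112],[.63,-.37,.15]); Q=P[m]; r=cv2.minAreaRect(Q[:,:2].astype(np.float32)*1000); print('tab',len(Q),Q.mean(0).round(4),r,Q[:,2].max())
    m=box([.48,-.5,.044],[.56,-.37,.056]); Q=P[m]
    f=least_squares(lambda p:np.hypot(Q[:,0]-p[0],Q[:,1]-p[1])-p[2],[.53,-.423,.027],loss='soft_l1',f_scale=.002); print('cup rim',len(Q),f.x.round(4))
    for lo,hi in ((.135,.185),(.07,.12)):
        m=box([.555,-.05,lo],[.61,.09,hi]); Q=P[m]
        if len(Q)<9: continue
        A=np.c_[Q[:,1],np.ones(len(Q))]; k=np.linalg.lstsq(A,Q[:,0],rcond=None)[0]
        print('bar',len(Q),'x=',k.round(4),'z pct',np.percentile(Q[:,2],[5,50,90,97]).round(4),'x pct',np.percentile(Q[:,0],[3,97]).round(4))
    for y in ((-.11,-.06),(.11,.16)):
        m=box([.55,y[0],.19],[.62,y[1],.21]); Q=P[m]; print('post',len(Q),Q.mean(0).round(4) if len(Q) else '')
    for nm,c in dict(L=(.4125,.2777),R=(.4405,-.2925)).items():
        m=box([c[0]-.03,c[1]-.03,.1],[c[0]+.03,c[1]+.03,.12]); Q=P[m]; print(nm,len(Q),Q.mean(0).round(4),np.percentile(Q[:,2],95).round(4), rgb[m].mean(0).round())
E
```

```text
== top
tab 74 [ 0.5694 -0.4366  0.1239] ((570.3464965820312, -437.33160400390625), (42.95989227294922, 13.00151538848877), 67.60231018066406) 0.13202193341659535
cup rim 82 [ 0.5281 -0.4209  0.0277]
bar 191 x= [0.0138 0.5831] z pct [0.1603 0.164  0.1672 0.1682] x pct [0.5784 0.5885]
bar 181 x= [0.0145 0.5835] z pct [0.0945 0.0985 0.1018 0.1032] x pct [0.5786 0.5897]
post 29 [ 0.5817 -0.0809  0.1967]
post 31 [0.5842 0.1279 0.196 ]
L 137 [0.4132 0.2783 0.105 ] 0.1084 [72. 62. 54.]
R 137 [ 0.4411 -0.2929  0.1051] 0.1085 [53. 42. 25.]
== side
tab 36 [ 0.5676 -0.4261  0.122 ] ((568.1414794921875, -428.76800537109375), (51.5067024230957, 12.796364784240723), 70.36415100097656) 0.12930131774272768
cup rim 57 [ 0.527  -0.4148  0.0278]
bar 81 x= [0.035  0.5808] z pct [0.1607 0.1645 0.1669 0.1675] x pct [0.5752 0.5868]
post 17 [ 0.5797 -0.0729  0.1955]
post 21 [0.5839 0.1363 0.1958]
L 138 [0.4133 0.2859 0.1047] 0.1078 [90. 77. 70.]
R 61 [ 0.4414 -0.283   0.105 ] 0.1082 [84. 66. 49.]
```

Request:
play_rows([
  [[0.053,-0.131,0.03,0,0,-0.00875],[0.053,-0.131,0.03,0,0,-0.00875],[0.053,-0.131,0.03,0,0,-0.00875],[0.053,-0.131,0.03,0,0,-0.00875],[0.053,-0.131,0.03,0,0,-0.00875],[0.053,-0.131,0.03,0,0,-0.00875],[0.053,-0.131,0.03,0,0,-0.00875],[0.053,-0.131,0.03,0,0,-0.00875],[0.053,-0.131,0.03,0,0,-0.00875],[0.053,-0.131,0.03,0,0,-0.00875]],
], hand=0.1, grip_force=40)

```text
t: 0.93
position: [0.306, 0.219, 0.2549]
orientation: [-180.0, 0.0, 130.8]
force: [0.4, 0.5, -0.4]
opening: 0.0519
```

Request:
play_rows([
  [[0.053,-0.131,0,0,0,-0.00875],[0.053,-0.131,0,0,0,-0.00875],[0.053,-0.131,0,0,0,-0.00875],[0.053,-0.131,0,0,0,-0.00875],[0.053,-0.131,0,0,0,-0.00875],[0.053,-0.131,0,0,0,-0.00875],[0.053,-0.131,0,0,0,-0.00875],[0.053,-0.131,0,0,0,-0.00875],[0.053,-0.131,0,0,0,-0.00875],[0.053,-0.131,0,0,0,-0.00875]],
])

```text
t: 1.77
position: [0.4387, -0.1085, 0.2544]
orientation: [-180.0, -0.0, 99.2]
force: [0.2, -0.2, 1.2]
opening: 0.0517
```

Request:
play_rows([
  [[0.053,-0.131,0,0,0,-0.00875],[0.053,-0.131,0,0,0,-0.00875],[0.053,-0.131,0,0,0,-0.00875],[0.053,-0.131,0,0,0,-0.00875],[0.053,-0.131,0,0,0,-0.00875],[0.053,-0.131,0,0,0,-0.00875],[0.053,-0.131,0,0,0,-0.00875],[0.053,-0.131,0,0,0,-0.00875],[0.053,-0.131,0,0,0,-0.00875],[0.053,-0.131,0,0,0,-0.00875]],
])

```text
t: 2.6
position: [0.5714, -0.4357, 0.2539]
orientation: [-179.9, -0.0, 67.8]
force: [0.9, 0.9, 0.4]
opening: 0.0517
```

Request:
play_rows([
  [[-0.004,-0.006,-0.1,0,0,0],[0,0,-0.1,0,0,0],[0,0,-0.1,0,0,0],[0,0,-0.1,0,0,0],[0,0,-0.1,0,0,0],[0,0,-0.06,0,0,0],[0,0,-0.03,0,0,0],[0,0,-0.02,0,0,0],[0,0,0,0,0,0],[0,0,0,0,0,0]],
])

```text
t: 3.43
position: [0.5706, -0.4362, 0.103]
orientation: [179.9, 0.0, 67.9]
force: [0.9, 0.2, 0.3]
opening: 0.0516
```

```bash
python3 - <<'E'
from h import *
t,K,V,d=snap('top'); s,_,_,_=snap('side')
a=cv2.resize(t['img'][150:220,420:490,::-1],(400,400),interpolation=2); b=cv2.resize(s['img'][110:190,255:335,::-1],(400,400),interpolation=2)
cv2.imwrite('pics/g1.png',np.hstack([a,b])); print(arm.read_state()['position'])
E
```

```text
[ 0.57092543 -0.43645302  0.10373917]
```

View pics/g1.png

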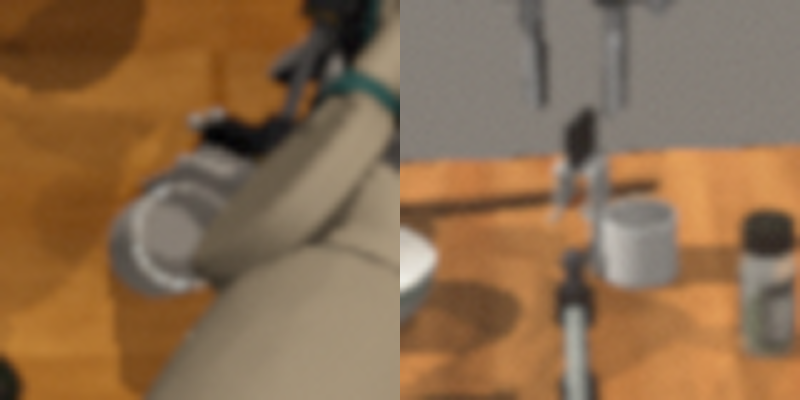

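Both views show the fingers apparently above and beyond the tab, which doesn't match the reported TCP. I'll check by projecting it.

```bash
python3 - <<'E'
from h import *
for n in ('top','side'):
    L=snap(n); s,K,V,d=L; p=arm.read_state()['position']
    pr=lambda p: cv2.projectPoints(np.array([p]),cv2.Rodrigues(V[:3,:3])[0],V[:3,3],K,d)[0].ravel().round(1)
    print(n,'TCP px',pr(p),'tab px',pr([.5703,-.4373,.12]))
    C=cloud(*L).reshape(-1,3); m=((C>[.45,-.6,.08])&(C<[.7,-.33,.3])).all(1); Q=C[m]
    for lo in np.arange(.08,.3,.02):
        q=Q[(Q[:,2]>=lo)&(Q[:,2]<lo+.02)]
        if len(q)>3: print(lo.round(2),len(q),q.mean(0).round(3),q.min(0).round(3),q.max(0).round(3))
print(arm.read_state())
E
```

```text
top TCP px [462.3 174.2] tab px [464.5 173.4]
0.08 46 [ 0.566 -0.427  0.091] [ 0.555 -0.442  0.081] [ 0.59  -0.415  0.099]
0.1 21 [ 0.572 -0.424  0.109] [ 0.565 -0.439  0.101] [ 0.582 -0.416  0.119]
0.12 36 [ 0.576 -0.429  0.128] [ 0.544 -0.45   0.12 ] [ 0.602 -0.417  0.139]
0.14 23 [ 0.585 -0.437  0.149] [ 0.541 -0.457  0.141] [ 0.609 -0.417  0.158]
0.16 10 [ 0.592 -0.44   0.168] [ 0.546 -0.452  0.163] [ 0.61  -0.419  0.174]
0.2 4 [ 0.602 -0.443  0.208] [ 0.599 -0.444  0.203] [ 0.604 -0.441  0.215]
0.22 20 [ 0.598 -0.416  0.236] [ 0.539 -0.44   0.228] [ 0.656 -0.391  0.24 ]
0.24 179 [ 0.594 -0.419  0.247] [ 0.53  -0.455  0.24 ] [ 0.664 -0.391  0.26 ]
0.26 254 [ 0.633 -0.447  0.269] [ 0.526 -0.481  0.26 ] [ 0.663 -0.406  0.28 ]
0.28 11 [ 0.529 -0.434  0.293] [ 0.527 -0.438  0.285] [ 0.533 -0.427  0.298]
side TCP px [290.2 138.2] tab px [290.1 134.2]
0.08 48 [ 0.565 -0.425  0.091] [ 0.549 -0.448  0.081] [ 0.588 -0.404  0.1  ]
0.1 34 [ 0.568 -0.424  0.11 ] [ 0.555 -0.452  0.1  ] [ 0.58  -0.402  0.119]
0.12 34 [ 0.57  -0.43   0.129] [ 0.544 -0.455  0.12 ] [ 0.6   -0.408  0.139]
0.14 50 
[... 571 characters left out ...]
4 -0.444  0.28 ] [ 0.594 -0.397  0.299]
{'t': 3.6333, 'joint_pos': array([-4.29420039e+01,  3.05146773e+01,  7.33564344e+01,  3.14462401e-04,
        7.59914382e+01, -2.08648289e+01]), 'qvel': array([-0.02038537,  0.16895748,  0.40018928,  0.01372969, -0.00528132,
       -0.00835817]), 'joint_efforts': array([-9.65345185e-03, -5.43535531e+01, -2.33963871e+01,  6.18061773e-02,
        3.04766768e-02,  1.30756571e-04]), 'position': array([ 0.57074591, -0.43634397,  0.10355969]), 'orientation': array([1.79871455e+02, 4.86695272e-02, 6.79226947e+01]), 'force': array([-0.23459261, -0.0475968 , -0.11006528]), 'moment': array([-0.09417157,  0.07661361,  0.02365701]), 'opening': 0.05152834993819066}
```

```bash
python3 - <<'E'
from h import *
s=dict(np.load('side0.npz')); K=np.array([[s['fx'],0,s['cx']],[0,s['fy'],s['cy']],[0,0,1.]]);V=s['view'];d=s['dist_coeffs'].astype(float)
C=cloud(s,K,V,d).reshape(-1,3)
m=((C>[.05,.42,.05])&(C<[.3,.68,.42])).all(1);Q=C[m]
for lo in np.arange(.05,.42,.02):
    q=Q[(Q[:,2]>=lo)&(Q[:,2]<lo+.02)]
    if len(q)>3: print(lo.round(2),len(q),q.mean(0).round(3),q.min(0).round(3),q.max(0).round(3))
print(cv2.projectPoints(np.array([[.1734,.5476,.179],[.1734,.5476,.171]]),cv2.Rodrigues(V[:3,:3])[0],V[:3,3],K,d)[0].ravel())
t,K2,V2,d2=snap('side')
a=cv2.resize(s['img'][190:320,440:570,::-1],(400,400),interpolation=2)
pr=lambda p: cv2.projectPoints(np.array([p]),cv2.Rodrigues(V2[:3,:3])[0],V2[:3,3],K2,d2)[0].ravel()
im=t['img'][90:160,255:325,::-1]; b=cv2.resize(cv2.convertScaleAbs(im,alpha=1.5,beta=20),(400,400),interpolation=2)
cv2.imwrite('pics/g2.png',np.hstack([a,b]))
E
```

```text
0.21 69 [0.192 0.6   0.222] [0.168 0.499 0.21 ] [0.201 0.608 0.23 ]
0.23 82 [0.193 0.604 0.24 ] [0.183 0.593 0.23 ] [0.201 0.61  0.25 ]
0.25 89 [0.191 0.598 0.261] [0.149 0.501 0.251] [0.201 0.609 0.27 ]
0.27 94 [0.184 0.577 0.278] [0.149 0.491 0.27 ] [0.201 0.611 0.288]
0.29 123 [0.198 0.616 0.307] [0.166 0.474 0.301] [0.23  0.636 0.31 ]
0.31 488 [0.196 0.575 0.32 ] [0.164 0.458 0.31 ] [0.231 0.643 0.33 ]
0.33 1041 [0.191 0.593 0.343] [0.156 0.455 0.33 ] [0.232 0.643 0.35 ]
0.35 245 [0.178 0.558 0.359] [0.155 0.518 0.35 ] [0.199 0.573 0.37 ]
0.37 137 [0.181 0.559 0.378] [0.145 0.507 0.37 ] [0.211 0.575 0.39 ]
0.39 420 [0.186 0.569 0.401] [0.136 0.503 0.39 ] [0.212 0.588 0.41 ]
0.41 99 [0.188 0.574 0.415] [0.154 0.543 0.41 ] [0.209 0.586 0.42 ]
[490.51777553 296.6357165  489.7850755  299.36712328]
```

View pics/g2.png

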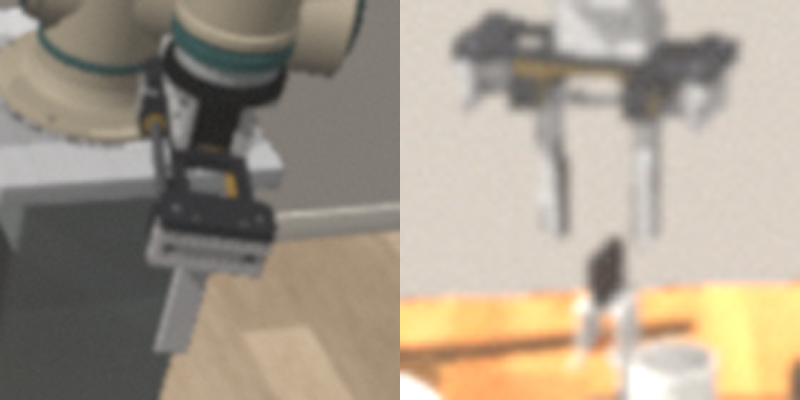

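The fingertips really are about 35 mm higher than the reported TCP implies, at the start pose as well. I'll measure that offset before going down.

```bash
python3 - <<'E'
from h import *
L=snap('side'); s,K,V,d=L; C=cloud(*L)
R=cv2.Rodrigues(V[:3,:3])[0]
m=((C>[.5,-.48,.1])&(C<[.65,-.38,.23])).all(2)
for lo,hi in ((.53,.556),(.594,.615)):
    q=C[m&(C[...,0]>lo)&(C[...,0]<hi)]; print('finger',len(q),np.sort(q[:,2])[:8].round(4),q.mean(0).round(4))
# ray check: finger tip rows in image (crop scale 5.714)
for uv in ((255+555/5.714-400/5.714*0,0),): pass
uv=np.array([[255+(555-400)/5.714,90+236/5.714],[255+(648-400)/5.714,90+236/5.714]])
for y in (-.42,-.436,-.45):
    n=cv2.undistortPoints(uv.reshape(-1,1,2),K,d).reshape(-1,2); D=np.c_[n,np.ones(2)]@V[:3,:3]; o=-V[:3,:3].T@V[:3,3]
    print(y,(o+D*((y-o[1])/D[:,1])[:,None]).round(4).tolist())
print(arm.read_state()['position'])
E
```

```text
finger 113 [0.1032 0.1042 0.1103 0.1128 0.1183 0.1214 0.1327 0.1389] [ 0.5402 -0.4192  0.1769]
finger 86 [0.1338 0.1353 0.138  0.1387 0.1396 0.1405 0.1412 0.1422] [ 0.601  -0.4389  0.18  ]
-0.42 [[0.5999, -0.42, 0.1412], [0.539, -0.42, 0.1382]]
-0.436 [[0.6, -0.436, 0.134], [0.5385, -0.436, 0.1309]]
-0.45 [[0.6001, -0.45, 0.1277], [0.5381, -0.45, 0.1246]]
[ 0.5705024  -0.43610197  0.10315864]
```

Request:
play_rows([
  [[0,0,-0.03,0,0,0],[0,0,-0.03,0,0,0],[0,0,-0.03,0,0,0],[0,0,-0.02,0,0,0],[0,0,-0.015,0,0,0],[0,0,-0.01,0,0,0],[0,0,-0.005,0,0,0],[0,0,0,0,0,0],[0,0,0,0,0,0],[0,0,0,0,0,0]],
])

```text
t: 4.57
position: [0.5704, -0.436, 0.0676]
orientation: [180.0, 0.0, 67.9]
force: [-0.0, -0.0, 1.1]
opening: 0.0516
```

```bash
python3 - <<'E'
from h import *
L=snap('side'); s,K,V,d=L; C=cloud(*L)
m=((C>[.5,-.48,.08])&(C<[.65,-.38,.23])).all(2)
for lo,hi in ((.53,.55),(.594,.615)):
    q=C[m&(C[...,0]>lo)&(C[...,0]<hi)]; print('finger',len(q),np.sort(q[:,2])[:8].round(4),q.mean(0).round(4))
cv2.imwrite('pics/g3.png',cv2.resize(cv2.convertScaleAbs(s['img'][100:170,255:325,::-1],alpha=1.5,beta=20),(400,400),interpolation=2))
print(arm.read_state()['position'],arm.read_state()['force'])
E
```

```text
finger 149 [0.082  0.083  0.084  0.0886 0.0929 0.0958 0.1005 0.1021] [ 0.5402 -0.4106  0.1667]
finger 142 [0.0933 0.0987 0.1002 0.1019 0.1029 0.1047 0.1051 0.1057] [ 0.6023 -0.4355  0.1751]
[ 0.57038976 -0.43602025  0.06761088] [ 0.5920796  -0.73022315  0.31409968]
```

View pics/g3.png

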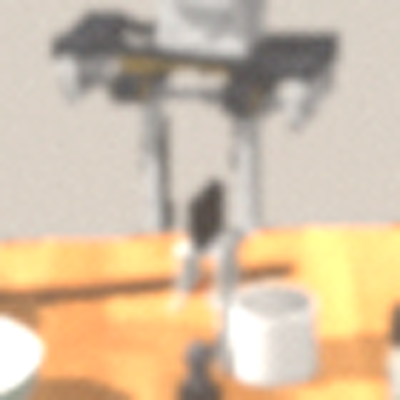

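Fingers straddle the tab at crop (205,215). I'll close the gripper.

Request:
play_rows([
  [[0,0,0,0,0,0],[0,0,0,0,0,0],[0,0,0,0,0,0],[0,0,0,0,0,0],[0,0,0,0,0,0],[0,0,0,0,0,0],[0,0,0,0,0,0],[0,0,0,0,0,0],[0,0,0,0,0,0],[0,0,0,0,0,0]],
], hand=-1, grip_force=50)

```text
t: 5.45
position: [0.5695, -0.4357, 0.0672]
orientation: [-179.9, 0.0, 67.9]
force: [-1.9, 0.0, 1.8]
opening: 0.0114
```

Request:
play_rows([
  [[0,0,0.01,0,0,0],[0,0,0.03,0,0,0],[0,0,0.06,0,0,0],[0,0,0.08,0,0,0],[0,0,0.1,0,0,0],[0,0,0.1,0,0,0],[0,0,0.1,0,0,0],[0,0,0.1,0,0,0],[0,0,0.08,0,0,0],[0,0,0.04,0,0,0]],
])

```text
t: 6.28
position: [0.5716, -0.4366, 0.2459]
orientation: [179.7, 0.1, 67.9]
force: [0.2, -0.2, -2.0]
opening: 0.0118
```

Request:
play_rows([
  [[0.0015,0.03,0.03,0,0,0.003],[0.0015,0.06,0.03,0,0,0.003],[0.0015,0.1,0.03,0,0,0.003],[0.0015,0.1,0.03,0,0,0.003],[0.0015,0.1,0.03,0,0,0.003],[0.0015,0.1,0.02,0,0,0.003],[0.0015,0.1,0.02,0,0,0.003],[0.0015,0.1,0.01,0,0,0.003],[0.0015,0.1,0,0,0,0.003],[0.0015,0.1,0,0,0,0.003]],
])

```text
t: 7.12
position: [0.573, -0.2102, 0.2913]
orientation: [-179.9, -0.1, 78.9]
force: [0.1, 0.3, -3.3]
opening: 0.0117
```

Request:
play_rows([
  [[0.002,0.1,0,0,0,0.0035],[0.002,0.1,0,0,0,0.0035],[0.002,0.1,0,0,0,0.0035],[0.002,0.1,0,0,0,0.0035],[0.002,0.1,0,0,0,0.0035],[0.002,0.1,0,0,0,0.0035],[0.002,0.1,0,0,0,0.0035],[0.002,0.1,0,0,0,0.0035],[0.002,0.08,0,0,0,0.001],[0.002,0.05,0,0,0,0]],
])

```text
t: 7.95
position: [0.5772, 0.0228, 0.2912]
orientation: [-179.8, -0.1, 89.4]
force: [0.4, 0.3, -2.7]
opening: 0.0119
```

Request:
play_rows([
  [[0,0.02,0,0,0,0],[0,0,0,0,0,0],[0,0,0,0,0,0],[0,0,0,0,0,0],[0,0,0,0,0,0],[0,0,0,0,0,0],[0,0,0,0,0,0],[0,0,0,0,0,0],[0,0,0,0,0,0],[0,0,0,0,0,0]],
])

```text
t: 8.78
position: [0.5789, 0.024, 0.2922]
orientation: [180.0, 0.0, 89.1]
force: [-0.0, 1.0, -2.1]
opening: 0.0119
```

```bash
python3 - <<'E'
from h import *
for n in ('top','side'):
    L=snap(n); s=L[0]; C=cloud(*L); P=C.reshape(-1,3)
    box=lambda lo,hi: P[((P>=lo)&(P<=hi)).all(1)]
    np.savez('chk_'+n,img=s['img'],P=C)
    for lo in np.arange(.2,.4,.01):
        q=box([.48,-.04,lo],[.66,.09,lo+.01])
        if len(q)>3: print(n,lo.round(2),len(q),q.mean(0).round(3),q.min(0).round(3),q.max(0).round(3))
st=arm.read_state(); print(st['position'],st['orientation'],st['force'],st['moment'])
cv2.imwrite('pics/h1.png',np.hstack([cv2.resize(np.load('chk_top.npz')['img'][150:220,260:365,::-1],(450,300),interpolation=2),cv2.resize(np.load('chk_side.npz')['img'][120:240,245:365,::-1],(300,300),interpolation=2)]))
E
```

```text
top 0.22 37 [0.522 0.024 0.227] [0.511 0.003 0.223] [0.525 0.047 0.23 ]
top 0.23 18 [0.516 0.022 0.233] [0.507 0.001 0.23 ] [0.524 0.041 0.238]
top 0.24 13 [0.511 0.02  0.245] [ 0.506 -0.002  0.24 ] [0.523 0.049 0.25 ]
top 0.25 8 [0.512 0.025 0.256] [ 0.507 -0.002  0.25 ] [0.52  0.046 0.26 ]
top 0.26 11 [0.509 0.018 0.266] [0.505 0.001 0.261] [0.515 0.043 0.269]
top 0.27 23 [0.511 0.024 0.274] [0.506 0.001 0.27 ] [0.518 0.045 0.278]
side 0.22 26 [0.538 0.048 0.228] [0.506 0.03  0.225] [0.566 0.055 0.23 ]
side 0.23 72 [0.539 0.047 0.235] [0.506 0.03  0.23 ] [0.572 0.06  0.24 ]
side 0.24 75 [0.542 0.044 0.245] [ 0.509 -0.005  0.24 ] [0.571 0.059 0.25 ]
side 0.25 105 [0.537 0.033 0.255] [ 0.509 -0.004  0.25 ] [0.571 0.058 0.26 ]
side 0.26 116 [0.536 0.03  0.265] [ 0.508 -0.004  0.26 ] [0.599 0.057 0.27 ]
side 0.27 120 [0.547 0.03  0.274] [ 0.507 -0.005  0.27 ] [0.598 0.058 0.28 ]
side 0.28 50 [0.576 0.03  0.283] [0.564 0.009 0.28 ] [0.593 0.052 0.289]
side 0.29 16 [0.578 0.037 0.295] [0.56  0.017 0.291] [0.592 0.051 0.299]
side 0.3 8 [0.582 0.044 0.306] [0.564 0.039 0.3  ] [0.594 0.049 0.309]
side 0.31 50 [0.578 0.036 0.315] [0.562 0.011 0.31 ] [0.594 0.049 0.32 ]
side 0.32 35 [0.579 0.038 0.326] [0.563 0.029 0.32 ] [0.596 0.052 0.33 ]
side 0.33 41 [0.579 0.039 0.336] [0.562 0.029 0.33 ] [0.596 0.053 0.34 ]
side 0.34 44 [0.578 0.037 0.345] [0.562 0.01  0.341] [0.595 0.051 0.35 ]
side 0.35 55 [0.578 0.031 0.353] [0.562 0.005 0.35 ] [0.595 0.051 0.36 ]
side 0.36 28 [0.577 0.034 0.365] [0.561 0.029 0.36 ] [0.594 0.039 0.37 ]
side 0.37 33 [0.579 0.034 0.375] [0.561 0.029 0.37 ] [0.596 0.038 0.38 ]
side 0.38 40 [0.578 0.032 0.385] [0.561 0.016 0.38 ] [0.596 0.037 0.39 ]
side 0.39 26 [0.579 0.034 0.395] [0.56  0.024 0.39 ] [0.595 0.04  0.4  ]
[0.57893601 0.02415013 0.29218144] [ 1.79995373e+02 -1.00046952e-03  8.91586942e+01] [-0.09270725  0.43401477 -2.87882276] [-0.09918434 -0.04661184  0.03257045]
```

View pics/h1.png

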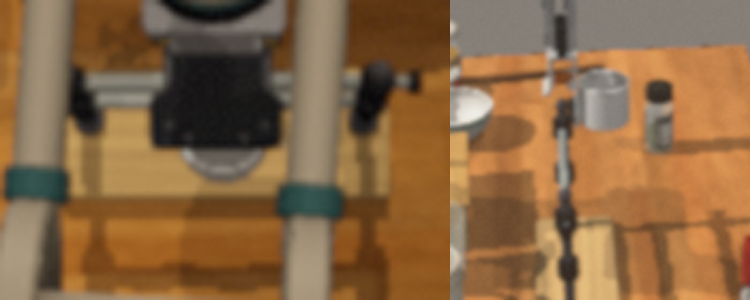

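The side view shows the caddy held upright above the bar. The fingers are centred at x≈0.5785 against a bar at 0.581 in the same view, so the bar lies at about 48.7 mm in caddy x, inside the throat. I'll lower it.

Request:
play_rows([
  [[0,0,-0.02,0,0,0],[0,0,-0.04,0,0,0],[0,0,-0.06,0,0,0],[0,0,-0.06,0,0,0],[0,0,-0.06,0,0,0],[0,0,-0.06,0,0,0],[0,0,-0.04,0,0,0],[0,0,-0.02,0,0,0],[0,0,0,0,0,0],[0,0,0,0,0,0]],
])

```text
t: 9.72
position: [0.5791, 0.0242, 0.2023]
orientation: [180.0, 0.0, 89.2]
force: [1.1, -1.0, -1.5]
opening: 0.0116
```

Request:
play_rows([
  [[0,0,-0.005,0,0,0],[0,0,-0.005,0,0,0],[0,0,-0.005,0,0,0],[0,0,-0.005,0,0,0],[0,0,-0.005,0,0,0],[0,0,-0.005,0,0,0],[0,0,-0.005,0,0,0],[0,0,-0.005,0,0,0],[0,0,0,0,0,0],[0,0,0,0,0,0]],
])

```text
t: 10.55
position: [0.5789, 0.0242, 0.1921]
orientation: [-180.0, -0.0, 89.2]
force: [1.1, 0.5, -2.9]
opening: 0.0114
```

Request:
play_rows([
  [[0,0,-0.005,0,0,0],[0,0,-0.005,0,0,0],[0,0,-0.005,0,0,0],[0,0,-0.005,0,0,0],[0,0,-0.005,0,0,0],[0,0,-0.005,0,0,0],[0,0,-0.005,0,0,0],[0,0,-0.005,0,0,0],[0,0,0,0,0,0],[0,0,0,0,0,0]],
])

```text
t: 11.38
position: [0.5789, 0.0242, 0.1821]
orientation: [-180.0, 0.0, 89.2]
force: [0.6, -0.1, -2.7]
opening: 0.0116
```

Request:
play_rows([
  [[0,0,-0.004,0,0,0],[0,0,-0.004,0,0,0],[0,0,-0.004,0,0,0],[0,0,-0.004,0,0,0],[0,0,-0.004,0,0,0],[0,0,0,0,0,0],[0,0,0,0,0,0],[0,0,0,0,0,0],[0,0,0,0,0,0],[0,0,0,0,0,0]],
])

```text
t: 12.22
position: [0.579, 0.0242, 0.1783]
orientation: [179.9, 0.0, 89.2]
force: [-1.9, 0.2, 5.8]
opening: 0.0118
```

Request:
play_rows([
  [[0,0,-0.004,0,0,0],[0,0,-0.004,0,0,0],[0,0,-0.004,0,0,0],[0,0,-0.004,0,0,0],[0,0,-0.004,0,0,0],[0,0,0,0,0,0],[0,0,0,0,0,0],[0,0,0,0,0,0],[0,0,0,0,0,0],[0,0,0,0,0,0]],
])

```text
t: 13.05
position: [0.5796, 0.0241, 0.1743]
orientation: [179.8, 0.0, 89.2]
force: [-1.2, -0.4, 8.5]
opening: 0.0118
```

Request:
play_rows([
  [[0,0,-0.004,0,0,0],[0,0,-0.004,0,0,0],[0,0,-0.004,0,0,0],[0,0,-0.004,0,0,0],[0,0,-0.004,0,0,0],[0,0,0,0,0,0],[0,0,0,0,0,0],[0,0,0,0,0,0],[0,0,0,0,0,0],[0,0,0,0,0,0]],
])

```text
t: 13.88
position: [0.5779, 0.0241, 0.1687]
orientation: [-180.0, 0.0, 89.2]
force: [-4.8, -0.0, 8.5]
opening: 0.0121
```

Request:
play_rows([
  [[-0.003,0,0,0,0,0],[-0.003,0,0,0,0,0],[0,0,-0.004,0,0,0],[0,0,-0.004,0,0,0],[0,0,-0.004,0,0,0],[0,0,0,0,0,0],[0,0,0,0,0,0],[0,0,0,0,0,0],[0,0,0,0,0,0],[0,0,0,0,0,0]],
])

```text
t: 14.72
position: [0.5774, 0.0241, 0.1657]
orientation: [179.9, 0.0, 89.2]
force: [-2.6, 0.7, 7.1]
opening: 0.0116
```

Request:
play_rows([
  [[0,0,-0.004,0,0,0],[0,0,-0.004,0,0,0],[0,0,-0.004,0,0,0],[0,0,-0.004,0,0,0],[0,0,-0.004,0,0,0],[0,0,0,0,0,0],[0,0,0,0,0,0],[0,0,0,0,0,0],[0,0,0,0,0,0],[0,0,0,0,0,0]],
])

```text
t: 15.55
position: [0.5774, 0.0241, 0.1604]
orientation: [179.9, 0.0, 89.2]
force: [-1.0, 0.3, 5.6]
opening: 0.012
```

Request:
play_rows([
  [[0,0,-0.004,0,0,0],[0,0,-0.004,0,0,0],[0,0,-0.004,0,0,0],[0,0,-0.004,0,0,0],[0,0,0,0,0,0],[0,0,0,0,0,0],[0,0,0,0,0,0],[0,0,0,0,0,0],[0,0,0,0,0,0],[0,0,0,0,0,0]],
])

```text
t: 16.38
position: [0.5773, 0.0242, 0.1552]
orientation: [-180.0, 0.0, 89.2]
force: [-1.4, -0.2, 3.8]
opening: 0.0116
```

Request:
play_rows([
  [[0,0,-0.004,0,0,0],[0,0,-0.004,0,0,0],[0,0,0,0,0,0],[0,0,0,0,0,0],[0,0,0,0,0,0],[0,0,0,0,0,0],[0,0,0,0,0,0],[0,0,0,0,0,0],[0,0,0,0,0,0],[0,0,0,0,0,0]],
])

```text
t: 17.22
position: [0.5775, 0.0242, 0.1532]
orientation: [180.0, -0.0, 89.2]
force: [-0.8, -0.5, -2.0]
opening: 0.0117
```

Request:
play_rows([
  [[0,0,-0.003,0,0,0],[0,0,-0.003,0,0,0],[0,0,0,0,0,0],[0,0,0,0,0,0],[0,0,0,0,0,0],[0,0,0,0,0,0],[0,0,0,0,0,0],[0,0,0,0,0,0],[0,0,0,0,0,0],[0,0,0,0,0,0]],
])

```text
t: 18.05
position: [0.5774, 0.0242, 0.1517]
orientation: [180.0, 0.0, 89.2]
force: [0.3, -0.8, -2.5]
opening: 0.0118
```

The force fell back to the caddy's bare weight, so the latch snapped shut at TCP z≈0.153. Next is the tug, feeling upward.

Request:
play_rows([
  [[0,0,0.005,0,0,0],[0,0,0.005,0,0,0],[0,0,0.005,0,0,0],[0,0,0.005,0,0,0],[0,0,0.005,0,0,0],[0,0,0.005,0,0,0],[0,0,0.005,0,0,0],[0,0,0.005,0,0,0],[0,0,0,0,0,0],[0,0,0,0,0,0]],
])

```text
t: 18.88
position: [0.5775, 0.0242, 0.1618]
orientation: [180.0, 0.0, 89.2]
force: [-0.2, 0.1, -2.5]
opening: 0.0118
```

Request:
play_rows([
  [[0,0,0.004,0,0,0],[0,0,0.004,0,0,0],[0,0,0,0,0,0],[0,0,0,0,0,0],[0,0,0,0,0,0],[0,0,0,0,0,0],[0,0,0,0,0,0],[0,0,0,0,0,0],[0,0,0,0,0,0],[0,0,0,0,0,0]],
])

```text
t: 19.72
position: [0.5774, 0.0242, 0.1636]
orientation: [180.0, 0.0, 89.2]
force: [0.1, -0.2, -2.9]
opening: 0.0115
```

Request:
play_rows([
  [[0,0,0.004,0,0,0],[0,0,0.004,0,0,0],[0,0,0,0,0,0],[0,0,0,0,0,0],[0,0,0,0,0,0],[0,0,0,0,0,0],[0,0,0,0,0,0],[0,0,0,0,0,0],[0,0,0,0,0,0],[0,0,0,0,0,0]],
])

```text
t: 20.55
position: [0.5773, 0.0242, 0.1649]
orientation: [-180.0, -0.0, 89.2]
force: [2.9, 0.4, -16.5]
opening: 0.012
```

Request:
play_rows([
  [[0,0,0.004,0,0,0],[0,0,0,0,0,0],[0,0,0,0,0,0],[0,0,0,0,0,0],[0,0,0,0,0,0],[0,0,0,0,0,0],[0,0,0,0,0,0],[0,0,0,0,0,0],[0,0,0,0,0,0],[0,0,0,0,0,0]],
])

```text
t: 21.38
position: [0.5772, 0.0242, 0.1651]
orientation: [-179.9, -0.0, 89.2]
force: [4.9, -0.0, -22.4]
opening: 0.0118
```

The tug pulled about 14 to 20 N net, held for over a second. Now lower the caddy to rest.

Request:
play_rows([
  [[0,0,-0.008,0,0,0],[0,0,-0.01,0,0,0],[0,0,-0.01,0,0,0],[0,0,-0.01,0,0,0],[0,0,-0.01,0,0,0],[0,0,-0.01,0,0,0],[0,0,-0.006,0,0,0],[0,0,-0.004,0,0,0],[0,0,0,0,0,0],[0,0,0,0,0,0]],
])

```text
t: 22.22
position: [0.5774, 0.0242, 0.1497]
orientation: [-180.0, -0.0, 89.2]
force: [0.1, -0.1, -1.7]
opening: 0.0119
```

Request:
play_rows([
  [[0,0,-0.004,0,0,0],[0,0,0,0,0,0],[0,0,0,0,0,0],[0,0,0,0,0,0],[0,0,0,0,0,0],[0,0,0,0,0,0],[0,0,0,0,0,0],[0,0,0,0,0,0],[0,0,0,0,0,0],[0,0,0,0,0,0]],
])

```text
t: 23.05
position: [0.5774, 0.0242, 0.1487]
orientation: [180.0, -0.0, 89.2]
force: [0.0, 0.5, -2.7]
opening: 0.0117
```

Request:
play_rows([
  [[0,0,-0.004,0,0,0],[0,0,0,0,0,0],[0,0,0,0,0,0],[0,0,0,0,0,0],[0,0,0,0,0,0],[0,0,0,0,0,0],[0,0,0,0,0,0],[0,0,0,0,0,0],[0,0,0,0,0,0],[0,0,0,0,0,0]],
])

```text
t: 23.88
position: [0.5774, 0.0242, 0.1477]
orientation: [180.0, 0.0, 89.2]
force: [0.1, -0.2, -2.2]
opening: 0.0118
```

Request:
play_rows([
  [[0,0,-0.003,0,0,0],[0,0,0,0,0,0],[0,0,0,0,0,0],[0,0,0,0,0,0],[0,0,0,0,0,0],[0,0,0,0,0,0],[0,0,0,0,0,0],[0,0,0,0,0,0],[0,0,0,0,0,0],[0,0,0,0,0,0]],
])

```text
t: 24.72
position: [0.5775, 0.0242, 0.1475]
orientation: [180.0, 0.0, 89.2]
force: [-2.2, 0.1, 5.0]
opening: 0.0115
```

Request:
play_rows([
  [[0,0,0,0,0,0],[0,0,0,0,0,0],[0,0,0,0,0,0],[0,0,0,0,0,0],[0,0,0,0,0,0],[0,0,0,0,0,0],[0,0,0,0,0,0],[0,0,0,0,0,0],[0,0,0,0,0,0],[0,0,0,0,0,0]],
], hand=0.1)

```text
t: 25.55
position: [0.5774, 0.0242, 0.1469]
orientation: [180.0, 0.0, 89.2]
force: [-0.6, -0.3, 0.4]
opening: 0.0519
```

Request:
play_rows([
  [[0,0,0.02,0,0,0],[0,0,0.04,0,0,0],[0,0,0.06,0,0,0],[0,0,0.08,0,0,0],[0,0,0.08,0,0,0],[0,0,0.1,0,0,0],[0,0,0.1,0,0,0],[-0.05,0.05,0.1,0,0,0],[-0.05,0.1,0,0,0,0],[-0.05,0.1,0,0,0,0]],
])

```text
t: 26.38
position: [0.5409, 0.0868, 0.2951]
orientation: [179.7, -0.0, 89.0]
force: [0.2, -0.2, -0.6]
opening: 0.0518
```

Request:
play_rows([
  [[-0.0255,0.0385,0,0,0,0.0125],[-0.0255,0.0385,0,0,0,0.0125],[-0.0255,0.0385,0,0,0,0.0125],[-0.0255,0.0385,0,0,0,0.0125],[-0.0255,0.0385,0,0,0,0.0125],[-0.0255,0.0385,0,0,0,0.0125],[-0.0255,0.0385,0,0,0,0.0125],[-0.0255,0.0385,0,0,0,0.0125],[-0.0255,0.0385,0,0,0,0.0125],[-0.0255,0.0385,0,0,0,0.0125]],
], hand=0.5)

```text
t: 27.22
position: [0.476, 0.1834, 0.2932]
orientation: [179.9, 0.0, 134.4]
force: [-0.7, 0.0, 0.7]
opening: 0.0705
```

Request:
play_rows([
  [[-0.0255,0.0385,-0.05,0,0,0.0125],[-0.0255,0.0385,-0.05,0,0,0.0125],[-0.0255,0.0385,-0.05,0,0,0.0125],[-0.0255,0.0385,-0.05,0,0,0.0125],[-0.0255,0.0385,-0.05,0,0,0.0125],[-0.0255,0.0385,-0.05,0,0,0.0125],[-0.0255,0.0385,-0.05,0,0,0.0125],[-0.0255,0.0385,-0.05,0,0,0.0125],[-0.0255,0.0385,-0.05,0,0,0.0125],[-0.0255,0.0385,-0.05,0,0,0.0125]],
])

```text
t: 28.05
position: [0.4125, 0.2799, 0.1675]
orientation: [179.9, 0.1, 179.4]
force: [-0.0, -0.6, -0.0]
opening: 0.0707
```

```bash
python3 - <<'E'
from h import *
from scipy.optimize import least_squares
st=arm.read_state(); print(st['position'],st['orientation'],st['opening'])
for n in ('top','side'):
    L=snap(n); s=L[0]; P=cloud(*L).reshape(-1,3)
    if n=='top': a=cv2.resize(s['img'][140:250,210:370,::-1],(436,300),interpolation=2)
    else: b=cv2.resize(s['img'][150:300,250:400,::-1],(300,300),interpolation=2)
    box=lambda lo,hi: P[((P>=lo)&(P<=hi)).all(1)]
    Q=box([.56,-.03,.19],[.61,.08,.23]); print(n,'tab',len(Q),Q.mean(0).round(4),Q[:,2].max().round(4),cv2.minAreaRect(Q[:,:2].astype(np.float32)*1000))
    Q=box([.48,-.03,.115],[.565,.08,.14]); f=least_squares(lambda p:np.hypot(Q[:,0]-p[0],Q[:,1]-p[1])-p[2],[.535,.024,.027],loss='soft_l1',f_scale=.002); print('rim',len(Q),f.x.round(4),Q[:,2].max().round(4),np.percentile(Q[:,2],90).round(4))
    Q=box([.37,.23,.095],[.46,.32,.116]); print('jar',len(Q),Q.mean(0).round(4))
    Q=box([.37,.19,.15],[.46,.36,.26]); print('hand',len(Q),Q.mean(0).round(4),np.sort(Q[:,2])[:6].round(3),Q.min(0).round(3),Q.max(0).round(3))
cv2.imwrite('pics/j1.png',np.hstack([a,b]))
E
```

```text
[0.41249853 0.27985372 0.16754191] [1.79949260e+02 8.74915562e-02 1.79383223e+02] 0.07069890716577697
top tab 72 [0.5743 0.0223 0.2036] 0.2097 ((574.4052124023438, 22.006736755371094), (39.28104782104492, 10.662035942077637), 89.27366638183594)
rim 86 [0.535  0.0222 0.0276] 0.1333 0.1298
jar 0 [nan nan nan]<stdin>:11: RuntimeWarning: Mean of empty slice.
  ret = um.true_divide(
<stdin>:12: RuntimeWarning: Mean of empty slice.
Traceback (most recent call last):
ValueError: zero-size array to reduction operation minimum which has no identity
```

The caddy hangs at the bar: rim centre at (0.535, 0.022, 0.130), with a forward tilt of about 0.09 rad. The jar is hidden by the arm in the top view, so I'm using the first measurement for the grasp.

Request:
play_rows([
  [[0,-0.002,-0.06,0,0,0],[0,-0.002,-0.08,0,0,0],[0,0,-0.08,0,0,0],[0,0,-0.08,0,0,0],[0,0,-0.07,0,0,0],[0,0,-0.06,0,0,0],[0,0,-0.05,0,0,0],[0,0,-0.03,0,0,0],[0,0,-0.02,0,0,0],[0,0,0,0,0,0]],
])

```text
t: 28.93
position: [0.4126, 0.278, 0.0343]
orientation: [-180.0, -0.0, 179.1]
force: [-0.6, -0.4, 0.0]
opening: 0.0704
```

```bash
python3 - <<'E'
from h import *
st=arm.read_state(); print(st['position'],st['force'])
L=snap('side'); s=L[0]; b=cv2.resize(cv2.convertScaleAbs(s['img'][215:305,315:405,::-1],alpha=1.4,beta=10),(450,450),interpolation=2)
cv2.imwrite('pics/j2.png',np.hstack([b,cv2.resize(s['img'][130:230,240:310,::-1],(315,450),interpolation=2)]))
E
```

```text
[0.41257039 0.2780238  0.03433684] [-0.58347912 -0.37354486  0.03757368]
```

View pics/j2.png

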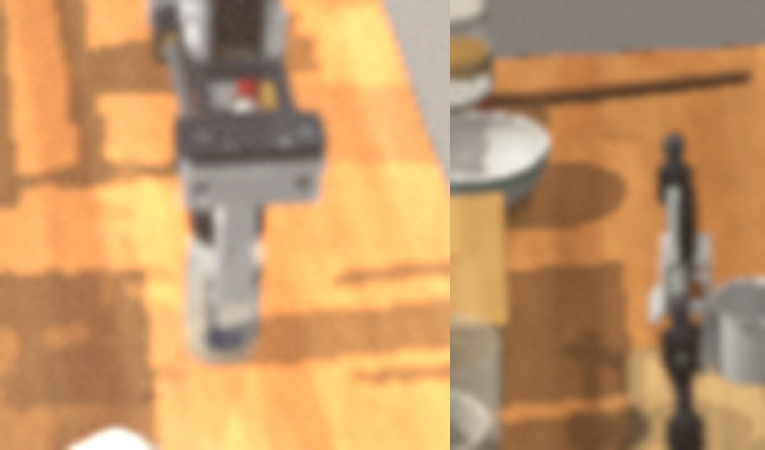

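```bash
python3 - <<'E'
from h import *
s,K,V,d=L=snap('side'); C=cloud(*L)
for u in (360,362,364): print([C[v,u].round(3).tolist() for v in (262,268,272,276,278,280,284)])
E
```

```text
[[0.419, 0.327, 0.114], [0.418, 0.326, 0.093], [0.417, 0.324, 0.078], [0.413, 0.305, 0.047], [0.413, 0.305, 0.04], [0.413, 0.305, 0.033], [0.411, 0.301, 0.016]]
[[0.414, 0.324, 0.111], [0.413, 0.325, 0.092], [0.412, 0.325, 0.078], [0.408, 0.305, 0.047], [0.408, 0.306, 0.041], [0.408, 0.306, 0.034], [0.406, 0.3, 0.014]]
[[0.409, 0.327, 0.113], [0.408, 0.328, 0.094], [0.407, 0.324, 0.077], [0.402, 0.301, 0.043], [0.402, 0.302, 0.037], [0.401, 0.302, 0.03], [0.4, 0.299, 0.013]]
```

Request:
play_rows([
  [[0.004,0,0,0,0,0],[0,0,0,0,0,0],[0,0,0,0,0,0],[0,0,0,0,0,0],[0,0,0,0,0,0],[0,0,0,0,0,0],[0,0,0,0,0,0],[0,0,0,0,0,0],[0,0,0,0,0,0],[0,0,0,0,0,0]],
], hand=-1, grip_force=25)

```text
t: 29.87
position: [0.4137, 0.2785, 0.0347]
orientation: [180.0, 0.0, 179.2]
force: [0.1, 2.1, 3.5]
opening: 0.0405
```

Tip at z≈0.075, jar gripped at 40.5 mm. Lift and carry, tilting 4.5° to match the caddy's lean.

Request:
play_rows([
  [[0,0,0.02,0,0,0],[0,0,0.05,0,0,0],[0,0,0.08,0,0,0],[0,0,0.09,0,0,0],[0,0,0.1,0,0,0],[0,0,0.1,0,0,0],[0,0,0.09,0,0,0],[0,0,0.07,0,0,0],[0,0,0.04,0,0,0],[0,0,0.02,0,0,0]],
])

```text
t: 30.7
position: [0.4138, 0.2781, 0.2006]
orientation: [180.0, 0.1, 179.2]
force: [0.3, -0.8, -0.9]
opening: 0.0406
```

Request:
play_rows([
  [[0.018,-0.04,0,0,-0.00125,0],[0.036,-0.08,0,0,-0.00125,0],[0.058,-0.13,0,0,-0.00125,0],[0.062,-0.14,0,0,-0.00125,0],[0.062,-0.14,0,0,-0.00125,0],[0.062,-0.14,0,0,-0.00125,0],[0.058,-0.13,0,0,-0.00125,0],[0.049,-0.11,0,0,-0.00125,0],[0.033,-0.075,0,0,-0.00125,0],[0.017,-0.036,0,0,-0.00125,0]],
])

```text
t: 31.53
position: [0.5269, 0.0194, 0.1975]
orientation: [-180.0, 4.3, 179.0]
force: [-0.4, -0.5, -0.7]
opening: 0.0406
```

```bash
python3 - <<'E'
from h import *
st=arm.read_state(); print(st['position'],st['orientation'],st['force'],st['opening'])
L=snap('side'); s=L[0]; C=cloud(*L);P=C.reshape(-1,3)
box=lambda lo,hi: P[((P>=lo)&(P<=hi)).all(1)]
for lo in np.arange(.08,.28,.01):
    q=box([.48,-.03,lo],[.568,.055,lo+.01]); 
    if len(q)>3: print(lo.round(2),len(q),q.mean(0).round(4),np.percentile(q[:,0],[3,97]).round(3))
cv2.imwrite('pics/k1.png',cv2.resize(cv2.convertScaleAbs(s['img'][120:240,245:365,::-1],alpha=1.4,beta=10),(500,500),interpolation=2))
E
```

```text
[0.5269324  0.01944105 0.19748299] [-179.98367088    4.34652728  178.99214658] [-0.36969337 -0.46927325 -0.65900759] 0.0406475351339737
0.08 42 [0.539  0.0489 0.0852] [0.512 0.563]
0.09 59 [0.5376 0.037  0.0954] [0.513 0.563]
0.1 77 [0.5382 0.0268 0.1057] [0.511 0.565]
0.11 93 [0.536  0.0261 0.1151] [0.509 0.564]
0.12 94 [0.5385 0.0261 0.1249] [0.509 0.565]
0.13 4 [0.5609 0.0383 0.1326] [0.553 0.567]
0.14 5 [0.566  0.0442 0.1451] [0.564 0.567]
0.15 4 [0.5655 0.0439 0.1552] [0.564 0.566]
0.16 33 [0.5424 0.0355 0.1673] [0.513 0.567]
0.17 40 [0.5345 0.0359 0.175 ] [0.512 0.566]
0.18 45 [0.5302 0.0366 0.1851] [0.509 0.547]
0.19 40 [0.5303 0.0368 0.1951] [0.509 0.564]
0.2 49 [0.5286 0.0362 0.2046] [0.507 0.546]
0.21 46 [0.5251 0.0364 0.2152] [0.506 0.545]
0.22 28 [0.5254 0.0374 0.2248] [0.506 0.543]
0.23 39 [0.5221 0.0408 0.2351] [0.505 0.54 ]
0.24 37 [0.5256 0.041  0.2451] [0.505 0.539]
0.25 37 [0.5241 0.0413 0.2556] [0.506 0.539]
0.26 63 [0.5215 0.033  0.2657] [0.502 0.539]
0.27 19 [0.5232 0.0425 0.2735] [0.512 0.533]
```

View pics/k1.png

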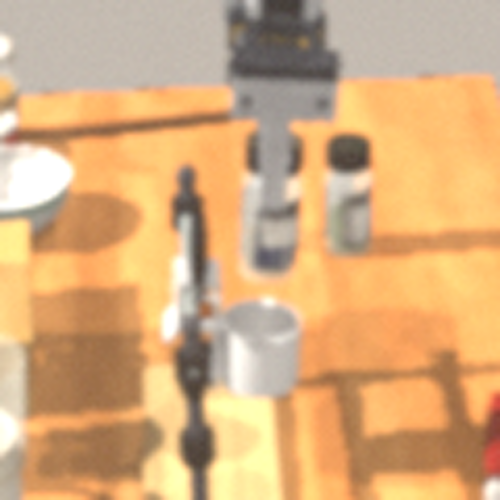

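```bash
python3 - <<'E'
from h import *
from scipy.optimize import least_squares
st=arm.read_state(); print(st['position'],st['orientation'])
L=snap('side'); P=cloud(*L).reshape(-1,3)
box=lambda lo,hi: P[((P>=lo)&(P<=hi)).all(1)]
def fit(Q,r,g,k):
    f=least_squares(lambda p:np.hypot(Q[:,0]-p[0]+k*(Q[:,2]-Q[:,2].mean()),Q[:,1]-p[1])-r,g,loss='soft_l1',f_scale=.001); return len(Q),f.x.round(4),Q[:,2].mean().round(4)
print('cup out',fit(box([.5,.03,.085],[.56,.06,.122]),.029,[.537,.022],.09))
print('jar',fit(box([.5,.01,.167],[.56,.045,.185]),.0205,[.53,.022],.0785))
print('jar blade-free low',fit(box([.5,.01,.165],[.56,.045,.175]),.0205,[.53,.022],.0785))
E
```

```text
[0.52704636 0.01924116 0.19768109] [-179.9546985     4.38057387  178.98457394]
cup out (172, array([0.537 , 0.0256]), np.float64(0.1037))
jar (71, array([0.5282, 0.0212]), np.float64(0.1765))
jar blade-free low (29, array([0.5292, 0.0213]), np.float64(0.1704))
```

Request:
play_rows([
  [[0.004,0.008,0,0,0,0],[0.004,0.008,0,0,0,0],[0.002,0,-0.02,0,0,0],[0.002,0,-0.03,0,0,0],[0.003,0,-0.03,0,0,0],[0.003,0,-0.03,0,0,0],[0.003,0,-0.03,0,0,0],[0.002,0,-0.02,0,0,0],[0.001,0,-0.02,0,0,0],[0,0,0,0,0,0]],
])

```text
t: 32.47
position: [0.5324, 0.027, 0.153]
orientation: [179.9, 4.4, 179.2]
force: [-1.0, -0.4, -1.0]
opening: 0.0404
```

```bash
python3 - <<'E'
from h import *
st=arm.read_state(); print(st['position'],st['orientation'],st['force'])
L=snap('side'); s=L[0]; np.save('k2.npy',s['img'])
cv2.imwrite('pics/k2.png',cv2.resize(cv2.convertScaleAbs(s['img'][140:220,265:345,::-1],alpha=1.4,beta=10),(480,480),interpolation=2))
E
```

```text
[0.53239222 0.02697992 0.1530445 ] [179.91973821   4.36512524 179.15565211] [-0.96926105 -0.37009622 -1.01765006]
```

View pics/k2.png

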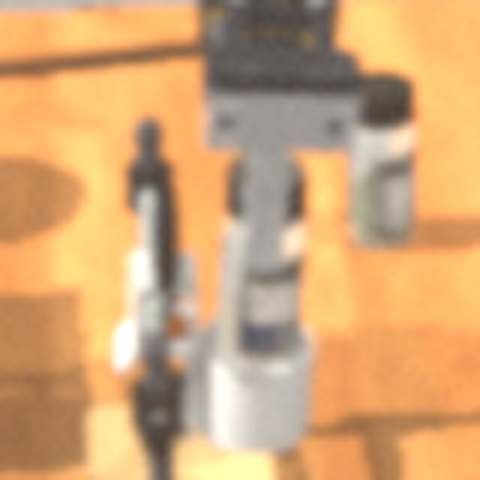

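The jar foot is entering the cup with no side force. I'll correct y by −3.5 mm and go down.

Request:
play_rows([
  [[0,-0.007,0,0,0,0],[0,-0.007,0,0,0,0],[0.001,0,-0.015,0,0,0],[0.001,0,-0.015,0,0,0],[0.002,0,-0.02,0,0,0],[0.001,0,-0.015,0,0,0],[0.001,0,-0.01,0,0,0],[0.001,0,-0.005,0,0,0],[0,0,0,0,0,0],[0,0,0,0,0,0]],
])

```text
t: 33.35
position: [0.535, 0.0235, 0.1344]
orientation: [179.9, 4.5, 179.2]
force: [-0.6, 0.3, -0.6]
opening: 0.0406
```

Request:
play_rows([
  [[0.001,0,-0.008,0,0,0],[0,0,-0.008,0,0,0],[0.001,0,-0.008,0,0,0],[0,0,-0.008,0,0,0],[0,0,0,0,0,0],[0,0,0,0,0,0],[0,0,0,0,0,0],[0,0,0,0,0,0],[0,0,0,0,0,0],[0,0,0,0,0,0]],
])

```text
t: 34.18
position: [0.5355, 0.0234, 0.1265]
orientation: [179.9, 4.5, 179.2]
force: [0.3, 0.1, -0.2]
opening: 0.0406
```

Request:
play_rows([
  [[0.001,0,-0.006,0,0,0],[0,0,-0.006,0,0,0],[0,0,-0.006,0,0,0],[0,0,0,0,0,0],[0,0,0,0,0,0],[0,0,0,0,0,0],[0,0,0,0,0,0],[0,0,0,0,0,0],[0,0,0,0,0,0],[0,0,0,0,0,0]],
])

```text
t: 35.02
position: [0.5357, 0.0234, 0.122]
orientation: [179.9, 4.5, 179.2]
force: [-0.5, -0.3, -1.0]
opening: 0.041
```

Request:
play_rows([
  [[0,0,-0.004,0,0,0],[0,0,-0.004,0,0,0],[0,0,0,0,0,0],[0,0,0,0,0,0],[0,0,0,0,0,0],[0,0,0,0,0,0],[0,0,0,0,0,0],[0,0,0,0,0,0],[0,0,0,0,0,0],[0,0,0,0,0,0]],
])

```text
t: 35.85
position: [0.5357, 0.0234, 0.1199]
orientation: [179.9, 4.5, 179.2]
force: [-0.4, 0.6, -1.1]
opening: 0.0409
```

Request:
play_rows([
  [[0,0,-0.004,0,0,0],[0,0,-0.004,0,0,0],[0,0,0,0,0,0],[0,0,0,0,0,0],[0,0,0,0,0,0],[0,0,0,0,0,0],[0,0,0,0,0,0],[0,0,0,0,0,0],[0,0,0,0,0,0],[0,0,0,0,0,0]],
])

```text
t: 36.68
position: [0.5357, 0.0234, 0.1179]
orientation: [179.9, 4.5, 179.2]
force: [-0.2, 0.0, -0.5]
opening: 0.0407
```

Request:
play_rows([
  [[0,0,-0.004,0,0,0],[0,0,-0.004,0,0,0],[0,0,0,0,0,0],[0,0,0,0,0,0],[0,0,0,0,0,0],[0,0,0,0,0,0],[0,0,0,0,0,0],[0,0,0,0,0,0],[0,0,0,0,0,0],[0,0,0,0,0,0]],
])

```text
t: 37.52
position: [0.5357, 0.0234, 0.1159]
orientation: [179.9, 4.5, 179.2]
force: [-0.5, -0.2, -0.7]
opening: 0.0408
```

Request:
play_rows([
  [[0,0,-0.004,0,0,0],[0,0,-0.004,0,0,0],[0,0,0,0,0,0],[0,0,0,0,0,0],[0,0,0,0,0,0],[0,0,0,0,0,0],[0,0,0,0,0,0],[0,0,0,0,0,0],[0,0,0,0,0,0],[0,0,0,0,0,0]],
])

```text
t: 38.35
position: [0.5365, 0.0236, 0.1148]
orientation: [179.9, 4.6, 179.2]
force: [0.4, 1.5, 5.2]
opening: 0.0405
```

Request:
play_rows([
  [[0,0,-0.004,0,0,0],[0,0,0,0,0,0],[0,0,0,0,0,0],[0,0,0,0,0,0],[0,0,0,0,0,0],[0,0,0,0,0,0],[0,0,0,0,0,0],[0,0,0,0,0,0],[0,0,0,0,0,0],[0,0,0,0,0,0]],
])

```text
t: 39.18
position: [0.5368, 0.0238, 0.1145]
orientation: [179.9, 4.7, 179.2]
force: [-0.8, 1.1, 9.1]
opening: 0.0406
```

Floor contact felt (about 6 to 10 N). Ease off, release and retreat upward.

Request:
play_rows([
  [[0,0,0.006,0,0,0],[0,0,0,0,0,0],[0,0,0,0,0,0],[0,0,0,0,0,0],[0,0,0,0,0,0],[0,0,0,0,0,0],[0,0,0,0,0,0],[0,0,0,0,0,0],[0,0,0,0,0,0],[0,0,0,0,0,0]],
])

```text
t: 40.02
position: [0.5359, 0.0234, 0.1146]
orientation: [179.9, 4.5, 179.2]
force: [0.2, 0.2, 5.9]
opening: 0.0405
```

Request:
play_rows([
  [[0,0,0,0,0,0],[0,0,0,0,0,0],[0,0,0,0,0,0],[0,0,0,0,0,0],[0,0,0,0,0,0],[0,0,0,0,0,0],[0,0,0,0,0,0],[0,0,0,0,0,0],[0,0,0,0,0,0],[0,0,0,0,0,0]],
], hand=0.5)

```text
t: 40.85
position: [0.5357, 0.0234, 0.1145]
orientation: [179.9, 4.5, 179.2]
force: [-0.0, -0.4, -0.2]
opening: 0.0705
```

Request:
play_rows([
  [[-0.001,0,0.01,0,0,0],[-0.002,0,0.02,0,0,0],[-0.003,0,0.04,0,0,0],[-0.005,0,0.06,0,0,0],[-0.006,0,0.08,0,0,0],[-0.006,0,0.08,0,0,0],[-0.006,0,0.08,0,0,0],[-0.006,0,0.08,0,0,0],[-0.006,0,0.08,0,0,0],[-0.006,0,0.08,0,0,0]],
])

```text
t: 41.68
position: [0.5238, 0.0235, 0.2692]
orientation: [179.9, 4.6, 179.2]
force: [-0.6, -1.1, -0.2]
opening: 0.0707
```

Request:
play_rows([
  [[-0.05,0.1,0.04,0,0,0],[-0.05,0.1,0.04,0,0,0],[-0.05,0.1,0,0,0,0],[-0.05,0.1,0,0,0,0],[-0.05,0.1,0,0,0,0],[-0.05,0.1,0,0,0,0],[-0.05,0.1,0,0,0,0],[-0.05,0.1,0,0,0,0],[0,0,0,0,0,0],[0,0,0,0,0,0]],
])

```text
t: 42.52
position: [0.4234, 0.2243, 0.288]
orientation: [179.9, 4.6, 179.3]
force: [0.8, 0.1, -0.9]
opening: 0.0704
```

```bash
python3 - <<'E'
from h import *
st=arm.read_state(); print(st['position'],st['force'])
ims=[]
for n in ('top','side'):
    L=snap(n); s=L[0]; P=cloud(*L).reshape(-1,3)
    box=lambda lo,hi: P[((P>=lo)&(P<=hi)).all(1)]
    ims.append(s['img'])
    Q=box([.5,-.02,.172],[.562,.06,.2]); print(n,'jar top',len(Q),Q.mean(0).round(4),Q.max(0).round(3))
    Q=box([.564,-.03,.19],[.61,.08,.23]); print('tab',len(Q),Q.mean(0).round(4),Q[:,2].max().round(4))
    for nm,lo,hi in (('dark',[.40,-.33,.1],[.48,-.25,.12]),('timer',[.43,.36,.02],[.54,.46,.07])): Q=box(lo,hi); print(nm,len(Q),Q.mean(0).round(4))
a=cv2.resize(ims[0][150:230,270:360,::-1],(400,356),interpolation=2); b=cv2.resize(cv2.convertScaleAbs(ims[1][130:230,265:365,::-1],alpha=1.3,beta=10),(356,356),interpolation=2)
cv2.imwrite('pics/z1.png',np.hstack([a,b]))
E
```

```text
[0.42344774 0.22431984 0.28802832] [ 0.77576283  0.14581076 -0.90167315]
top jar top 161 [0.5302 0.0206 0.1847] [0.549 0.04  0.191]
tab 72 [0.5743 0.0218 0.2033] 0.212
dark 141 [ 0.441  -0.2923  0.1053]
timer 0 [nan nan nan]
side jar top 126 [0.5318 0.0324 0.1826] [0.55  0.053 0.189]
tab 49 [0.5739 0.0349 0.2029] 0.2091
dark 58 [ 0.4418 -0.2835  0.1051]
timer 524 [0.4863 0.4282 0.0418]<stdin>:10: RuntimeWarning: Mean of empty slice.
  ret = um.true_divide(
```

View pics/z1.png

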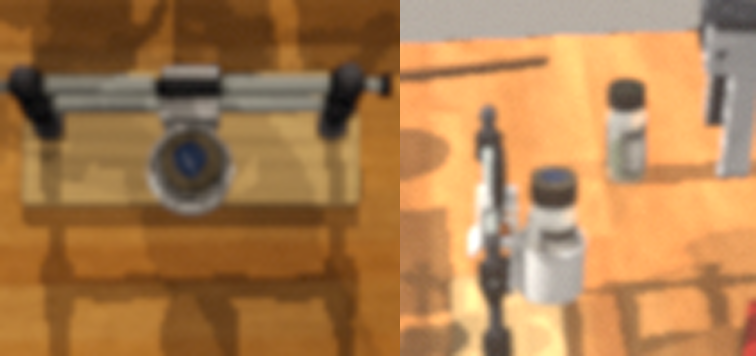

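```bash
python3 -c "
from plant import arm
print(arm.sign_off())"
```

```text
the job is handed in; nothing more can be done
None
```

I hung the caddy on the upper bar with its latch shut, tugged it, stood the blue-topped jar in its cup, and handed the job in at about 43 s of the 72 s allowed. `sign_off` reports no verdict, so the checks below are mine.

- **Hook:** The wrist felt about 11 N net at most on the way down. The load then dropped back to the caddy's bare weight, which I took as the latch snapping shut. The orange latch itself was never clearly visible in the pictures.
- **Tug:** It came out stronger than the 10 N asked, at about 14 N and then 20 N net, held for over a second and well under 35 N. The bar stopped against the shut latch after about 17 mm of play, as described.
- **Hanging:** The caddy hangs with a forward tilt of about 0.09 rad, against a limit of 0.17. Its tab sat in the same place before and after the jar went in.
- **Jar:** It touched the cup floor with about 10 N and was released there. The last pictures show it upright in the cup, with its top at z ≈ 0.185 m where I expected about 0.183 m.
- **Bystanders:** The dark jar did not move. The timer was hidden in the last top view, and the side view shows it where the first picture put it, to within about 2 cm. I had no earlier side measurement of it to compare with, but no move went near it.

**What disagreed:** The fingertips were really about 38 mm higher than the reported tool position implied. I measured this in the side view and corrected for it in both grasps. The two cameras also differed by about 2 mm in x and by up to 13 mm in y, so I relied on the top view and on touch.

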